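# Open the bird carrier's sliding lid past its spring catch

## Task

Open the bird carrier: with the fingertips press the spring catch's thumb plate down and, keeping it down, push the end of the lid's crossbar past the locking pin and on until the lid is fully open against its end stop, with the catch left to spring back up. Only press and push: the lid must stay down in its channel and never be lifted, and the things standing on and around the carrier are to be left where they are.

Things in the scene. Friction and masses are not known exactly. Their poses are not given: they have to be found in the camera images.
- carrier: Grey plastic bird transport box with an aluminium top frame, 280 (x) by 500 (y) by 190 mm high, fixed to the table. Origin at the centre of its underside; x points across the box to its far long side, y along the box in the direction in which the lid opens, z up. The flat top of the frame is at z = 190 mm. 'Carrier frame' below means this one. Its near (-x) long edge carries the catch.
- bar_end (a point): In the free end of the lid's aluminium crossbar, 15 mm from its tip, mid-height and mid-thickness. The bar lies along x across the lid, 10 mm thick (y), 18 mm high; this end hangs out over the catch, its underside 16 mm and top 34 mm above the frame top. Lid shut: this point is at about (-120, -77, 215) mm in the carrier frame; fully open, on the end stop: y = about +73 mm.
- lid_mid (a point): Middle of the top face of the lid: a clear sheet 186 (x) by 200 mm (y) on two aluminium runners. It lies loose in a guide channel (about 2 mm of play), 0.35 to 0.55 kg, and slides along the carrier's +y by about 150 mm until a runner meets the end stop. Pushed at the crossbar's end it takes some 3 to 12 N.
- thumb_plate (a point): Middle of the top face of the spring catch's steel thumb plate, 36 mm (x) by 105 mm (y, the slide direction), at (-120, -78) mm in the carrier frame; its top is 14 mm above the frame top at rest, 2 mm when pressed. The crossbar's end passes over it: lid shut, about 49 mm of plate is free behind the bar (-y side), 45 mm in front. A finger may slide along it while pressing.
- pin_top (a point): Top of the upright steel locking pin, 10 mm in diameter, that the thumb plate carries at its inner edge, 31 mm to +x and 17.5 mm to +y of the plate's middle. At rest it stands 25 mm above the frame top, 9 mm above the crossbar's underside, and blocks the bar (2 to 6 mm in front of the bar when shut). It goes down with the plate and clears the bar once pressed more than 9 mm.
- catch (a joint): Travel of the spring catch straight down, in m: 0 at rest (up), 0.012 fully pressed. Its spring pushes up with 2.5 N at rest and 6.5 N fully pressed; it springs up again when let go.
- vial_mid (a point): Centre of a small amber jar, 32 mm across, 50 mm high, standing on the carrier's end shelf. Leave alone.
- tin_mid (a point): Centre of a flat ointment tin, 52 mm across, 24 mm high, on the carrier's end shelf. Leave alone.
- tape_mid (a point): Centre of a roll of bandage tape, 52 mm across, 25 mm high, on the table close to the carrier's near side. Leave alone.
- drops_mid (a point): Centre of a white drops bottle, 36 mm across, 75 mm high, on the table close to the carrier's near side. Leave alone.
- bowl_mid (a point): Centre of a steel bowl, 130 mm across, 50 mm high, on the table to the left. Leave alone.
- saline_mid (a point): Centre of a clear bottle, 68 mm across, 190 mm high, on the table to the right. Leave alone.
- wipes_mid (a point): Centre of a cardboard box, 110 by 190 by 70 mm, on the table to the right. Leave alone.

How it is judged:
On the way, in this order (a step that is already met when the one before it is completed fails the run):
1. the fingers hold the spring catch down while the lid is still shut (value of joint catch above 0.006 m and contact force between catch and the fingers above 0.5 N and y of bar_end in the frame of carrier below -0.064 m), for 0.05 s.
2. the crossbar has slid over and past the locking pin (y of bar_end in the frame of carrier above -0.049 m), for 0.1 s.
At the end, for the whole second after the job is handed in: The lid is fully open (within 10 mm of its end stop), lying flat and straight in its channel, and the spring catch is up (within 2 mm of its rest height) (y of bar_end in the frame of carrier above 0.063 m and z of bar_end in the frame of carrier between 0.211 and 0.219 m and angle between the y axis of bar_end and the y axis of carrier, either way round below 0.05 rad and value of joint catch below 0.002 m); the robot touches nothing.
It fails at once if the lid is lifted (its crossbar end more than 7 mm above where it rides, or the lid tipped) (z of bar_end in the frame of carrier above 0.222 m or angle between bar_end's own z axis and vertical above 0.06 rad).
It fails at once if a bystander is moved more than 25 mm (distance of any of vial_mid, tin_mid, tape_mid, drops_mid, bowl_mid, saline_mid, wipes_mid from where it was at the start of the episode above 0.025 m).
It also fails if it takes over 42 s, if anything falls off the work surface, if the arm or the gripper's body presses on something with over 40 N, if the wrist force passes 120 N, or if a joint passes its speed limit or range.

## Robot

A 6-joint arm with a two-finger parallel gripper is mounted at the origin on the work surface. World frame = base frame: x ahead of the robot, y to its left, z up, the work surface at z = 0. Lengths are in m, angles in rad, forces in N, time in s.
With the tool pointing down it reaches from about 0.35 to 0.775 m from the base axis. Payload 7.3 kg.
Tool frame: the origin (TCP) lies on the centre line of the jaws, within the pads' length; the fingertips stand 25 mm ahead of it and the grasp point (between the pads) lies 6 mm ahead of it; z points along the fingers, y is the direction in which the jaws open and shut (so a half turn about z gives the same grasp; the last joint's range is limited). The gripper opens to 92 mm and grips with 3 to 60 N. Pads are 19 mm wide; open, the fingers measure 130 mm over their backs; the gripper's body (75 mm by 190 mm) begins 47 mm behind the grasp point.
Start: joints at [1.102, 0.342, 1.524, -0, 1.275, -0.146], TCP at [0.167, 0.498, 0.252] pointing down, gripper open.
Joint ranges: [-2.53, 2.53], [-0.77, 2.02], [0.04, 2.7], [-1, 4.14], [0.28, 2.66], [-3.11, 3.11]. Speed limits (rad/s): [2.57, 2.57, 3.14, 3.14, 3.14, 3.14].

## Interface

Orientations are given as [roll, pitch, yaw] about the fixed x, y, z axes, in that order (R = Rz(yaw) Ry(pitch) Rx(roll)).
In Python, from cell import telemetry, read_camera, workorder gives the robot as it stands.
- The arm moves only by the shell command python3 -m creep 'ROWS' [FORCE]. ROWS is JSON, one flat list of numbers, 5 for each row, row after row: the opening, from 0 (shut) to 1 (fully open), then the shift along the world's x, y, z in m, then the turn about the world's z in rad. A call has 1 to 12 rows; each row shifts and turns the pose as measured when the row begins; what a row does not reach is not made up. A row lasts 1/8 s, in which the tool goes at most 62.5 mm and 10.7 degrees, less where a joint would pass 70% of its speed; a pose out of reach is approached as far as the arm can. A call is refused whole if a number of a shift passes 0.0625 or a number of a turn 0.188, either way. A call with a gripper value outside its range is refused whole. The fingers move at their own pace and stop on an object; FORCE is the grip in N (left out, the last holds). Time passes only in rows, so rows that do not move let the fingers close. It gives the time, the measured TCP pose, the force and the opening at its end, in the units of the state.
- telemetry.observe(): the state, without advancing time (a new reading comes with each control period).
- read_camera(name): name is "side" or "top"; returns a dict with "image" (480x640x3 uint8, red, green, blue), "fovy" (degrees; the focal length in pixels is half the picture's height over the tangent of half this angle, whatever the lens; pixels are square), "cx", "cy" (the principal point, pixels), "distortion" ([k1, k2, p1, p2, k3] as OpenCV has them; the pictures are not rectified), "R" (3x3) and "t" (3): a world point X has camera coordinates R X + t. Camera axes: x right, y down, z forward; pixel columns grow to the right and rows downward; lengths in m; the calibration is good to about 2 mm. A picture is of the moment at which its call begins. There is no depth.
- workorder.hand_in(): hands the job in, once; it reports no verdict.
The state is a dict: "time": time; "qpos": joint angles; "qvel": joint speeds; "joint_efforts": joint torques, N m; "tool_pos": TCP position; "tool_rot": TCP orientation; "contact_force": force on the tool from outside, world axes, zero at the start; "torque": the same for the moment, N m; "opening": finger opening in m.
Only numpy, scipy, OpenCV 4.12 (cv2) and the standard library are available. Lean on these libraries where they do the work, as an engineer would, in place of code of your own. Each camera call takes 0.05 s, during which the arm holds its last target.

## Working session

There is one attempt and no reset: what is moved stays moved. The work goes in short steps, Python scripts to look and compute and a shell command to move; the robot and the scene stay as the last step left them, time stands still between calls to the robot, and variables do not carry over. Pictures are saved under pics/ and viewed, and the job is handed in when it is done.

```bash
ls; mkdir -p pics
python3 - <<'E'
from cell import telemetry, read_camera
import cv2
s=telemetry.observe()
print({k:s[k] for k in s})
for n in("side","top"):
    c=read_camera(n); cv2.imwrite(f"pics/{n}0.png",c["image"][:,:,::-1])
    print({k:c[k] for k in c if k!="image"})
E
```

```text
pics
{'time': 0.0, 'qpos': array([ 1.10198750e+00,  3.42749155e-01,  1.52501014e+00,  1.61051102e-05,
        1.27538446e+00, -1.46010139e-01]), 'qvel': array([-0.00068465,  0.00215797,  0.00213807,  0.00038943, -0.00083224,
       -0.00080153]), 'joint_efforts': array([ 3.38709706e-04, -4.31247282e+01, -2.44213307e+01,  7.18036084e-02,
        5.60969696e-02, -1.34590896e-04]), 'tool_pos': array([0.16635637, 0.49756596, 0.25103361]), 'tool_rot': array([-3.14006030e+00, -2.40909205e-04,  2.81878908e+00]), 'contact_force': array([ 0.02024564,  0.00259733, -1.57977131]), 'torque': array([ 0.00434071,  0.00686968, -0.01825425]), 'opening': 0.09168224785894018}
{'fovy': 44.046863108079776, 'cx': 323.33076859213475, 'cy': 240.93355924504897, 'distortion': array([0.06314003, 0.        , 0.        , 0.        , 0.        ]), 'R': array([[-0.96480275, -0.26213082, -0.0210497 ],
       [-0.14370419,  0.59256738, -0.7925989 ],
       [ 0.22023797, -0.76167666, -0.60937993]]), 't': array([0.54448565, 0.19333517, 1.54223071])}
{'fovy': 57.31512343888661, 'cx': 312.87133123306154, 'cy': 237.86642794714112, 'distortion': array([0.00736739, 0.        , 0.        , 0.        , 0.        ]), 'R': array([[ 0.02627169, -0.99956845, -0.01314227],
       [-0.99387876, -0.0247064 , -0.10767829],
       [ 0.10730712,  0.01589071, -0.99409892]]), 't': array([-0.01775249,  0.55069452,  1.20033493])}
```

View pics/side0.png

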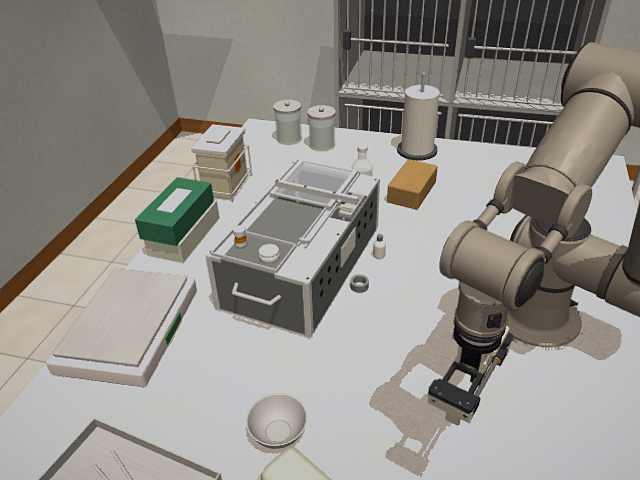

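View pics/top0.png

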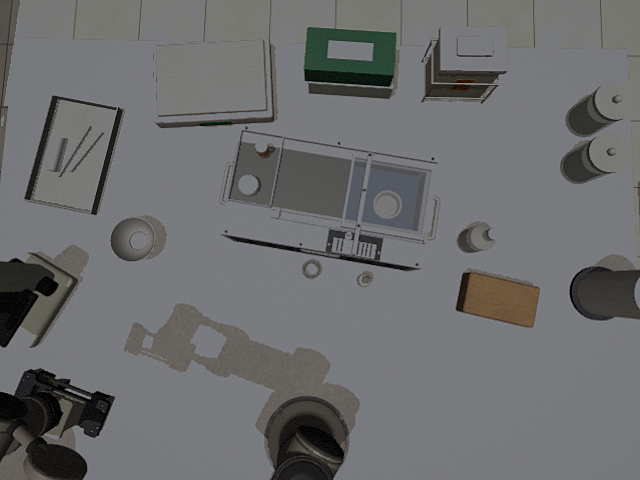

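Run:
```python
import cv2
a=cv2.imread("pics/top0.png"); cv2.imwrite("pics/topz.png",cv2.resize(a[110:290,200:460],None,fx=3,fy=3,interpolation=cv2.INTER_CUBIC))
a=cv2.imread("pics/side0.png"); cv2.imwrite("pics/sidez.png",cv2.resize(a[145:345,200:400],None,fx=3,fy=3,interpolation=cv2.INTER_CUBIC))
```

```text
(no output)
```

View pics/topz.png

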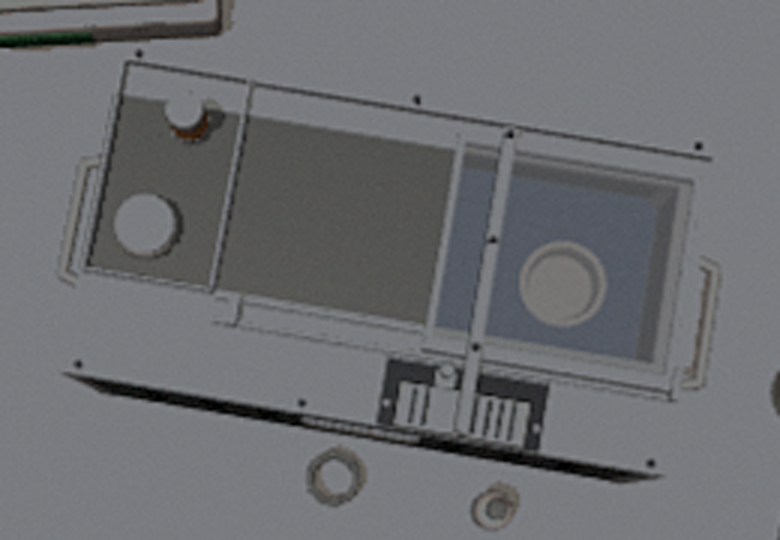

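View pics/sidez.png

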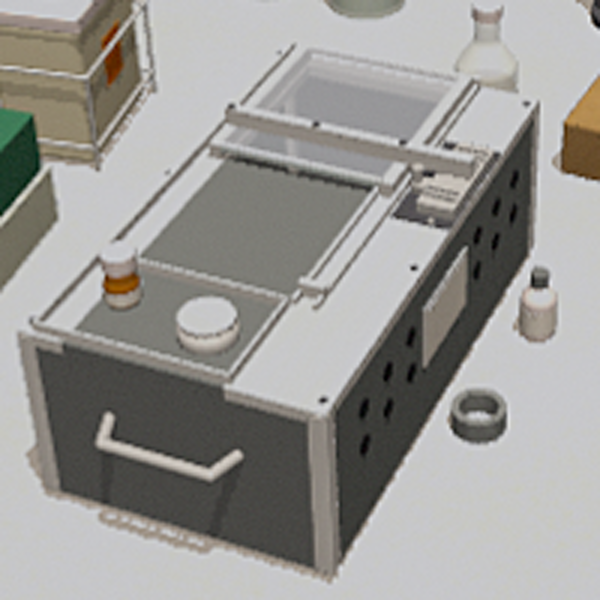

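```bash
cat > h.py <<'E'
import numpy as np,cv2
from cell import telemetry, read_camera
def cam(n):
    c=read_camera(n); f=240/np.tan(np.radians(c["fovy"])/2)
    c["K"]=np.array([[f,0,c["cx"]],[0,f,c["cy"]],[0,0,1]]); return c
def back(c,uv,z):
    p=cv2.undistortPoints(np.array(uv,float).reshape(-1,1,2),c["K"],c["distortion"])[:,0]
    d=np.c_[p,np.ones(len(p))]@c["R"]; o=-c["R"].T@c["t"]
    return o+d*((z-o[2])/d[:,2])[:,None]
def proj(c,X):
    return cv2.projectPoints(np.array(X,float).reshape(-1,1,3),cv2.Rodrigues(c["R"])[0],c["t"],c["K"],c["distortion"])[0][:,0]
E
python3 - <<'E'
from h import *
np.set_printoptions(precision=4,suppress=True)
c=cam("top"); z=lambda l:[(200+(a+.5)/3-.5,110+(b+.5)/3-.5) for a,b in l]
P=back(c,z([(65,374),(660,478),(127,62),(712,158)]),.19)
print(P,np.linalg.norm(P[0]-P[1]),np.linalg.norm(P[2]-P[3]),np.linalg.norm(P[0]-P[2]),np.linalg.norm(P[1]-P[3]))
print("bar", back(c,z([(464,432),(508,134)]),.224))
print("plate corners",back(c,z([(397,423),(402,382),(530,405),(524,443)]),.204))
print("pin",back(c,z([(447,372)]),.215))
c=cam("side"); z=lambda l:[(200+(a+.5)/3-.5,145+(b+.5)/3-.5) for a,b in l]
P=back(c,z([(327,410),(538,102),(30,335),(297,45)]),.19)
print(P,np.linalg.norm(P[0]-P[1]),np.linalg.norm(P[2]-P[3]),np.linalg.norm(P[0]-P[2]))
print("bar", back(c,z([(475,158),(235,108)]),.224))
E
```

```text
[[ 0.5368  0.2174  0.19  ]
 [ 0.4647 -0.2651  0.19  ]
 [ 0.7999  0.1783  0.19  ]
 [ 0.7287 -0.3076  0.19  ]] 0.4879015115137977 0.4910819496371758 0.2660699358042409 0.26740673223622824
bar [[ 0.4952 -0.1049  0.224 ]
 [ 0.7349 -0.1362  0.224 ]]
plate corners [[ 0.5025 -0.053   0.204 ]
 [ 0.5355 -0.0563  0.204 ]
 [ 0.5196 -0.1587  0.204 ]
 [ 0.4891 -0.1542  0.204 ]]
pin [[ 0.5431 -0.0914  0.215 ]]
[[ 0.5367  0.2165  0.19  ]
 [ 0.4643 -0.2657  0.19  ]
 [ 0.7992  0.1855  0.19  ]
 [ 0.7254 -0.3184  0.19  ]] 0.48767395078693615 0.5092919663619455 0.26435042357234967
bar [[ 0.4915 -0.105   0.224 ]
 [ 0.7285 -0.1359  0.224 ]]
```

```bash
cat >> h.py <<'E'
def T(X,pose):
    x,y,t=pose; X=np.atleast_2d(np.array(X,float)); c,s=np.cos(t),np.sin(t)
    return np.c_[x+c*X[:,0]-s*X[:,1],y+s*X[:,0]+c*X[:,1],X[:,2]]
def box(x0,x1,y0,y1,z): return [[x0,y0,z],[x1,y0,z],[x1,y1,z],[x0,y1,z]]
def draw(n,pose,out,roi,by=-.077,k=4):
    c=cam(n); x0,y0,x1,y1=roi
    im=cv2.resize(np.ascontiguousarray(c["image"][y0:y1,x0:x1,::-1]),None,fx=k,fy=k,interpolation=cv2.INTER_CUBIC)
    im=cv2.convertScaleAbs(im,alpha=1.3)
    for b,col in((box(-.14,.14,-.25,.25,.19),(0,0,255)),(box(-.138,-.102,-.1305,-.0255,.204),(0,255,0)),(box(-.135,.1,by-.005,by+.005,.224),(255,0,255)),(box(-.092,-.086,-.0635,-.0575,.215),(0,255,255))):
        p=(proj(c,T(b,pose))-[x0,y0]+.5)*k-.5
        cv2.polylines(im,[np.round(p*8).astype(int)],True,col,1,cv2.LINE_AA,3)
    cv2.imwrite(out,im)
E
python3 - <<'E'
from h import *
p=(.639,-.044,-.140)
draw("top",p,"pics/o1.png",(270,150,460,290)); draw("side",p,"pics/o2.png",(270,150,400,270),k=5)
E
```

```text
(no output)
```

View pics/o1.png

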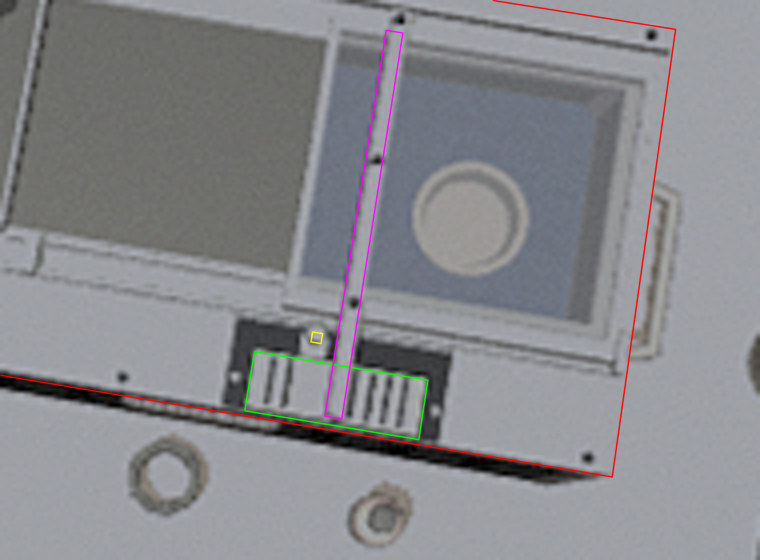

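View pics/o2.png

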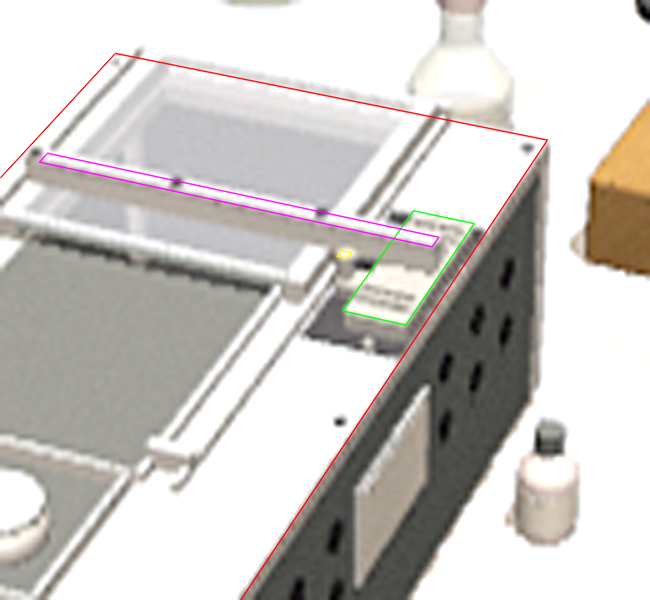

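Run:
```python
from h import *
np.set_printoptions(precision=4,suppress=True)
p=np.array((.639,-.044,-.135))
def inv(P): 
    c,s=np.cos(p[2]),np.sin(p[2]); d=P[:,:2]-p[:2]; return np.c_[c*d[:,0]+s*d[:,1],-s*d[:,0]+c*d[:,1]]
c=cam("top"); z=lambda l:[(200+(a+.5)/3-.5,110+(b+.5)/3-.5) for a,b in l]
for h in(.19,.2): print(inv(back(c,z([(240,298),(236,325),(215,323),(385,352),(672,400)]),h)))
print("tape,drops",inv(back(c,z([(336,476),(495,507)]),.03)))
print("vial,tin",back(c,z([(187,110),(146,224)]),.2), inv(back(c,z([(187,110),(146,224)]),.2)))
f=T([[-.122,-.107,.192],[-.122,-.09,0],[-.122,.07,0]],p); print(f)
c=cam("side"); z=lambda l:[(200+(a+.5)/3-.5,145+(b+.5)/3-.5) for a,b in l]
print(inv(back(c,z([(301,285),(325,295),(315,305)]),.195)))
```

```text
[[-0.0521  0.1151]
 [-0.0746  0.1146]
 [-0.0757  0.1318]
 [-0.0773 -0.0089]
 [-0.0791 -0.2436]]
[[-0.0537  0.1139]
 [-0.076   0.1134]
 [-0.0771  0.1305]
 [-0.0786 -0.0089]
 [-0.0804 -0.2414]]
tape,drops [[-0.1773  0.0177]
 [-0.182  -0.1317]]
vial,tin [[0.7567 0.1252 0.2   ]
 [0.6604 0.155  0.2   ]] [[ 0.0939  0.1835]
 [-0.0056  0.2   ]]
[[ 0.5037 -0.1336  0.192 ]
 [ 0.506  -0.1168  0.    ]
 [ 0.5275  0.0418  0.    ]]
[[-0.0538  0.1126]
 [-0.0783  0.1178]
 [-0.0761  0.1332]]
```

```bash
python3 -m creep '[0,0,0,0.03,0, 0,0.02,-0.04,0.02,-0.12, 0,0.028,-0.05,0,-0.12, 0,0.028,-0.05,0,-0.12, 0,0.028,-0.05,0,-0.12, 0,0.028,-0.05,0,-0.12, 0,0.028,-0.05,0,-0.12, 0,0.028,-0.05,0,-0.12, 0,0.028,-0.05,0,-0.12, 0,0.028,-0.05,0,-0.12, 0,0.028,-0.05,0,-0.12, 0,0,0,0,0]' 10
```

```text
time: 1.9
tool_pos: [0.4442, -0.0087, 0.3038]
tool_rot: [3.134, 0.001, 1.581]
contact_force: [0.3, 0.4, -0.8]
opening: 0.0006
```

```bash
python3 -m creep '[0,0.02,-0.042,0,-0.05, 0,0.02,-0.042,0,-0.05, 0,0.02,-0.041,0,-0.045, 0,0,0,0,0, 0,0,0,0,0]'
python3 - <<'E'
from cell import telemetry as t
s=t.observe();print(s["tool_pos"],s["tool_rot"],s["contact_force"])
E
```

```text
time: 2.52
tool_pos: [0.5043, -0.1325, 0.3038]
tool_rot: [3.136, -0.002, 1.439]
contact_force: [-0.2, -0.3, -0.1]
opening: 0.0001
[ 0.50425218 -0.132484    0.30382812] [ 3.13569496e+00 -1.96544851e-03  1.43900257e+00] [-0.21474553 -0.27449153 -0.08473188]
```

Well placed. Down to a tip height just above the plate (TCP 0.238), then look.

```bash
python3 -m creep '[0,0,0,-0.04,0, 0,0,0,-0.023,0, 0,0,0,0,0]'
python3 - <<'E'
from h import *
p=(.639,-.044,-.135)
draw("top",p,"pics/a1.png",(270,150,460,290)); draw("side",p,"pics/a2.png",(270,150,400,270),k=5)
s=telemetry.observe();print(s["tool_pos"],s["contact_force"])
E
```

```text
time: 2.9
tool_pos: [0.5032, -0.1276, 0.2409]
tool_rot: [3.134, -0.002, 1.446]
contact_force: [-0.1, -0.3, 0.3]
opening: 0.0005
[ 0.50429548 -0.12841155  0.24274011] [-0.31456563 -0.43663113  1.11826104]
```

View pics/a1.png

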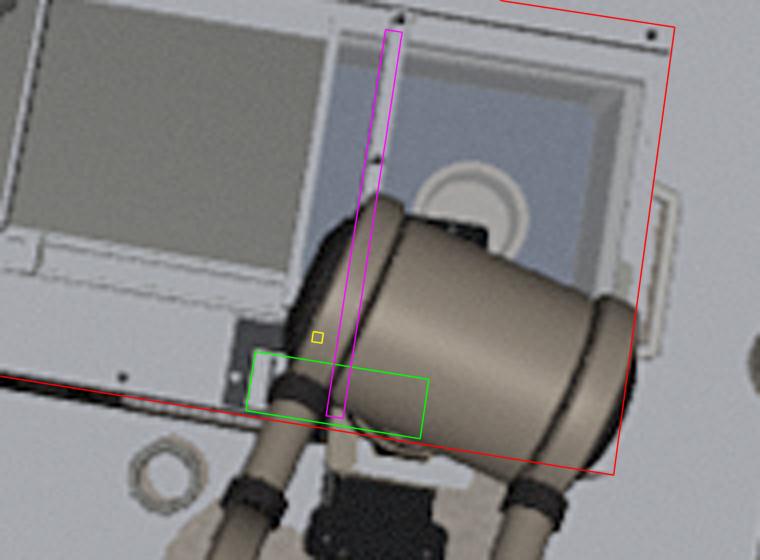

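View pics/a2.png

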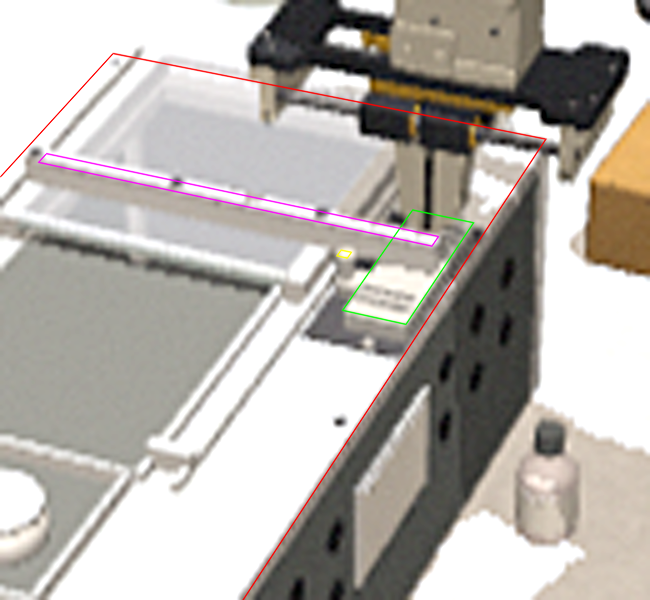

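```bash
python3 -m creep '[0,-0.001,-0.005,-0.01,-0.008, 0,0,-0.001,-0.008,0, 0,0,0,0,0]'
```

```text
time: 3.38
tool_pos: [0.5041, -0.1345, 0.2262]
tool_rot: [3.126, -0.001, 1.438]
contact_force: [-1.1, 0.4, 2.6]
opening: 0.0004
```

```bash
python3 -m creep '[0,0,0,-0.005,0, 0,0,0,0,0]'
```

```text
time: 3.62
tool_pos: [0.5043, -0.1346, 0.2217]
tool_rot: [3.125, -0.0, 1.437]
contact_force: [-1.1, 0.8, 3.8]
opening: 0.0005
```

```bash
python3 -m creep '[0,0,0,-0.005,0, 0,0,0,0,0]'
```

```text
time: 3.88
tool_pos: [0.5044, -0.1346, 0.2175]
tool_rot: [3.124, 0.0, 1.437]
contact_force: [-1.6, 1.4, 4.7]
opening: 0.0007
```

```bash
python3 -m creep '[0,0,0,-0.002,0, 0,0,0,-0.001,0]'
```

```text
time: 4.12
tool_pos: [0.5044, -0.1346, 0.2171]
tool_rot: [3.122, 0.001, 1.438]
contact_force: [-4.2, 1.0, 10.7]
opening: 0.0005
```

```bash
python3 -m creep '[0,0.001,0.008,-0.001,0, 0,0.001,0.008,-0.001,0, 0,0.001,0.006,-0.001,0]'
```

```text
time: 4.5
tool_pos: [0.5092, -0.1172, 0.2172]
tool_rot: [3.113, 0.011, 1.437]
contact_force: [-2.6, -6.5, 8.1]
opening: 0.0004
```

```bash
python3 -m creep '[0,0.0005,0.012,-0.001,0, 0,0.0005,0.012,-0.001,0]'
```

```text
time: 4.75
tool_pos: [0.5124, -0.0977, 0.2173]
tool_rot: [3.105, 0.02, 1.435]
contact_force: [-0.1, -8.0, 5.7]
opening: 0.0008
```

```bash
python3 -m creep '[0,0.0005,0.012,-0.002,0, 0,0.0005,0.012,-0.001,0]'
```

```text
time: 5.0
tool_pos: [0.5151, -0.0798, 0.2174]
tool_rot: [3.097, 0.032, 1.434]
contact_force: [0.1, -7.8, 4.3]
opening: 0.0006
```

Run:
```python
from h import *
draw("side",(.639,-.044,-.135),"pics/b2.png",(270,150,400,270),k=5,by=-.0375)
s=telemetry.observe();print(s["tool_pos"],s["tool_rot"],s["contact_force"])
```

```text
[ 0.51524516 -0.07835035  0.21731399] [3.09639062 0.03122549 1.43464621] [ 0.60312855 -6.99048144  7.96393032]
```

View pics/b2.png

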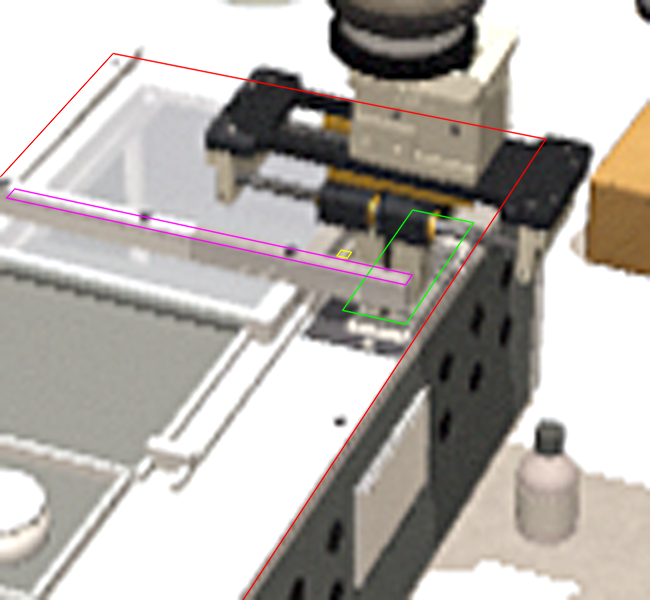

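```bash
python3 -m creep '[0,-0.001,-0.007,0.002,0, 0,0,0,0.01,0, 0,0,0,0.009,0, 0,0,0,0,0]'
```

```text
time: 5.55
tool_pos: [0.5146, -0.0857, 0.2397]
tool_rot: [3.095, 0.032, 1.435]
contact_force: [-0.9, 0.2, 0.4]
opening: 0.0001
```

```bash
python3 -m creep '[0,0,0.005,-0.006,0, 0,0.001,0.02,0,0, 0,0.001,0.02,0,0]'
```

```text
time: 5.92
tool_pos: [0.5174, -0.0424, 0.2325]
tool_rot: [3.093, 0.036, 1.432]
contact_force: [2.3, -6.2, 2.4]
opening: 0.0006
```

```bash
python3 -m creep '[0,0.002,0.02,0,0, 0,0.002,0.02,0,0]'
```

```text
time: 6.18
tool_pos: [0.523, -0.0035, 0.2324]
tool_rot: [3.088, 0.04, 1.43]
contact_force: [2.7, -6.3, 2.4]
opening: 0.0004
```

```bash
python3 -m creep '[0,0.002,0.016,0,0, 0,0.001,0.01,0,0]'
```

```text
time: 6.42
tool_pos: [0.5273, 0.022, 0.2324]
tool_rot: [3.085, 0.044, 1.431]
contact_force: [1.3, -6.4, 2.5]
opening: 0.0005
```

```bash
python3 -m creep '[0,0.001,0.006,0,0]'
```

```text
time: 6.55
tool_pos: [0.5288, 0.0276, 0.2323]
tool_rot: [3.083, 0.047, 1.431]
contact_force: [0.5, -7.6, 3.8]
opening: 0.0005
```

```bash
python3 -m creep '[0,0.0005,0.004,0,0, 0,0,0.003,0,0]'
```

```text
time: 6.8
tool_pos: [0.5294, 0.0318, 0.2324]
tool_rot: [3.082, 0.054, 1.431]
contact_force: [0.2, -13.5, 3.8]
opening: 0.0004
```

```bash
python3 -m creep '[0,-0.002,-0.012,0,0, 0,-0.001,-0.008,0.01,0, 0,0,0,0.05,0, 0,0,-0.04,0.04,0, 0,-0.03,-0.05,0,0, 0,-0.03,-0.05,0,0, 0,0,0,0,0]'
python3 - <<'E'
from h import *
p=(.639,-.044,-.135)
draw("top",p,"pics/c1.png",(240,120,430,260),by=.073); draw("side",p,"pics/c2.png",(255,150,395,270),k=5,by=.073)
E
```

```text
time: 7.68
tool_pos: [0.4621, -0.1326, 0.3352]
tool_rot: [3.086, 0.052, 1.433]
contact_force: [0.1, 0.1, 1.0]
opening: 0.0006
```

View pics/c1.png

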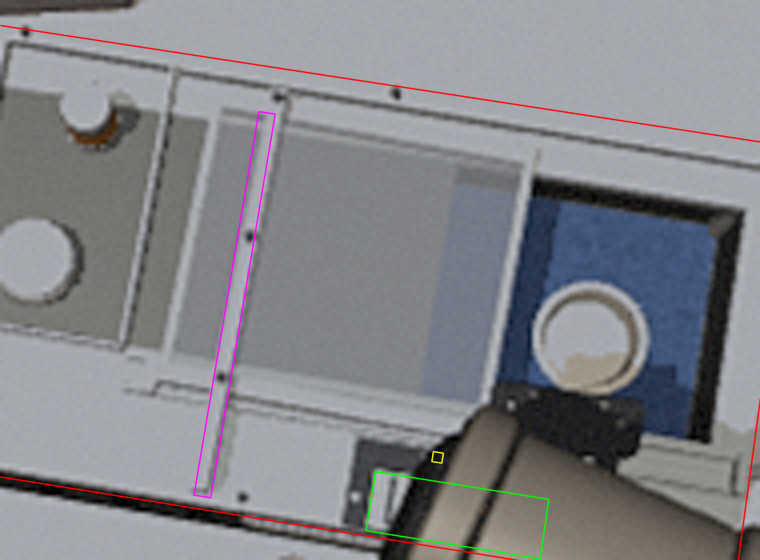

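View pics/c2.png

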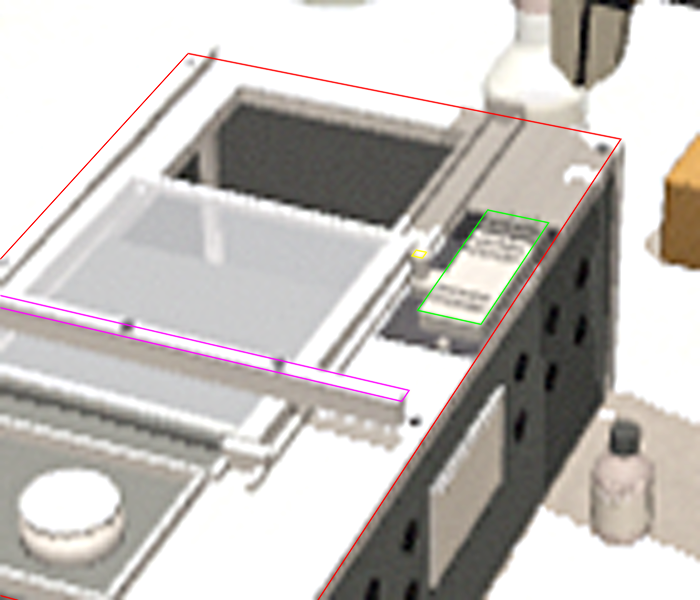

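Run:
```python
from h import *
c=cam("top")
def zz(l,x0,y0,k): return [(x0+(a+.5)/k-.5,y0+(b+.5)/k-.5) for a,b in l]
def ang(P): d=P[1]-P[0]; return np.arctan2(d[1],d[0])
# screws on bar: now (c1), then (o1)
for P in (back(c,zz([(221,377),(279,96)],240,120,4),.224), back(c,zz([(353,302),(400,18)],270,150,4),.224)): print("bar",P,ang(P))
P=back(c,zz([(25,32),(397,93)],240,120,4),.19); print("carrier yaw far screws",ang(P[::-1])-np.pi/2)
P=back(c,zz([(78,364),(651,463)],200,110,3),.19); print("near screws",ang(P[::-1])-np.pi/2)
P=back(c,zz([(139,53),(698,146)],200,110,3),.19); print("far screws",ang(P[::-1])-np.pi/2)
```

```text
bar [[0.58611732 0.03738354 0.224     ]
 [0.75824624 0.00765714 0.224     ]] -0.17101169175190403
bar [[ 0.56285509 -0.1121472   0.224     ]
 [ 0.73546443 -0.13764787  0.224     ]] -0.146675357371248
carrier yaw far screws -0.14529179399268477
near screws -0.1465702533370956
far screws -0.14805412566364473
```

Run:
```python
from h import *
cv2.imwrite("pics/d.png",cam("side")["image"][:,:,::-1])
```

```text
(no output)
```

View pics/d.png

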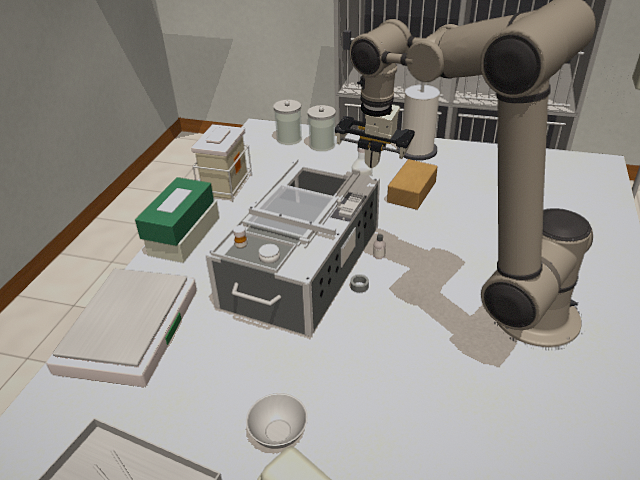

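The lid is open and the catch is up. The bystanders are at the same pixels as before: bowl (276,420), tape (359,284), drops (379,246), tin (269,253) and vial (240,238). The arm is clear.

```bash
python3 -c "
from cell import workorder,telemetry
print(telemetry.observe()['contact_force']);print(workorder.hand_in())"
```

```text
[-0.21295336  0.72131817 -0.10169359]
the job is handed in; nothing more can be done
None
```

The carrier is open and the job is handed in; no verdict was reported. With the fingers shut, I pressed the thumb plate to its bottom and pushed the bar end about 38 mm past the pin. I then backed off so the catch sprang up, pushed the lid on to its stop (force rose to 13.5 N), and withdrew.

**Last checks:**
- **Lid position:** the crossbar end is at about y = +75 mm by camera, so the lid is fully open.
- **Lid height:** I did not measure it separately, but the drawn outline at riding height matched the picture.
- **Catch:** it looks back at its rest height.
- **Bystanders:** the bowl, tape, drops, tin and vial looked unmoved in the side view. The saline bottle was partly hidden behind the gripper, and I did not compare it or the wipes box closely.
- **Contact:** the arm stands clear, with under 1 N read on the tool.

**Less than perfect:**
- **Lid angle:** the bar sits about 0.024 rad askew in its channel, against a limit of 0.05. I left it so.
- **Carrier yaw:** the outlines I steered by used -0.135 rad, while the frame's screws give -0.147.
- **Tool tilt:** the tool leaned about 0.08 rad by the end of the pushing.

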